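# Loupe at focal height over a glaze test tile

### The arm

A 6-joint arm with a two-finger parallel gripper is mounted at the origin on the work surface. World frame = base frame: x ahead of the robot, y to its left, z up, the work surface at z = 0. Lengths are in mm, angles in rad, forces in N, time in s.
With the tool pointing down it reaches from about 300 to 775 mm from the base axis. Payload 14.6 kg.
Tool frame: the origin (TCP) lies at the very end of the fingers, on their centre line; the grasp point (between the pads) lies manip.grip_depth behind it (manip.grip_depth is the distance from the TCP to the grasp point, in mm); x points along the fingers, z is the direction in which the jaws open and shut, and the axes are right-handed (so a half turn about x gives the same grasp; the last joint's range is limited). The gripper opens to 94 mm and grips with 3 to 60 N. Pads are 16 mm wide; open, the fingers measure 119 mm over their backs; the gripper's body (75 mm by 177 mm) begins 78 mm behind the grasp point.
Start: joints at [-1.266, 0.3, 1.521, -0, 1.321, -0.067], TCP at [199.804, -512.414, 184.446] pointing down, gripper open.
Joint ranges: [-3.03, 3.03], [-0.79, 2.21], [0.23, 2.52], [-1.04, 4.18], [0, 3.07], [-2.55, 2.55]. Speed limits (rad/s): [2.22, 2.22, 2.57, 3.14, 3.14, 3.14].

### API

Orientations are given as [roll, pitch, yaw] about the fixed x, y, z axes, in that order (R = Rz(yaw) Ry(pitch) Rx(roll)).
In Python, from cell import manip gives the robot as it stands.
- The arm moves only by the tool step_arm, never from a script. Its argument "commands" is one flat list of numbers, 7 for each row, row after row: the shift along the tool's x, y, z in m, then the turn, a rotation vector about the tool's x, y, z in degrees, then the finger opening in m, from 0 to 0.094. A call has 1 to 5 rows; each row shifts and turns the commanded pose from where the row before left it, along the tool's axes as they then stand; what a row does not reach is not made up. A row lasts 1/8 s, in which the tool goes at most 62.5 mm and 10.7 degrees, less where a joint would pass 70% of its speed; a pose out of reach is approached as far as the arm can. A call with a gripper value outside its range is refused whole. The fingers move at their own pace and stop on an object; "squeeze" is the grip in N (left out, the last holds). Time passes only in rows, so rows that do not move let the fingers close. It gives the time, the measured TCP pose, the force and the opening at its end, in the units of the state.
- manip.read_state(): the state, without advancing time (a new reading comes with each control period).
- manip.camera(name): name is "side" or "top" or "wrist"; returns the picture (420x560x3 uint8, red, green, blue); there is no depth.
- manip.camera_model(name): a dict with "intrinsics" (3x3 intrinsics, pixels), "k1" (the pictures are not rectified: a ray, as slopes to the right and down, at radius r is drawn at 1 + k1 r^2 times it, then the intrinsics apply), "origin" and "orientation" of the camera in the world; the wrist camera has in their place "tool_from_camera" (4x4, takes a point from camera to tool coordinates, whose origin is the TCP and whose axes are the tool frame's). Camera axes: x right, y up, looking along -z (the intrinsics and any distortion apply to the point x, -y, -z); pixel columns grow to the right and rows downward; lengths in mm; the calibration is good to about 2 mm. A picture is of the moment at which its call begins: read the wrist's pose just before it. camera_model takes no time and is no camera call.
- manip.sign_off(): hands the job in, once; it reports no verdict.
Trained networks look in the newest picture that a camera, given by its name, has taken for a name from the list of things; names that differ only in an ending like _2 or _b are one class to them, and where a whole thing is asked for, a point or a joint stands for the part that bears it (a point fixed in the world has none). Each returns a list of dicts, best first, with "score" (0 to 1); they miss things now and then, are a little off and sometimes report something else, mostly with a low value. They report only what shows in the picture. A call takes as long as a camera call. They do not tell look-alikes from the thing itself.
- manip.find_in(thing, camera): "centre" ([row, column] in pixels, amid what is visible of it).
- manip.outline_of(thing, camera): "pixels" (420x560 bool, what is visible of it) and "centre" ([row, column] in pixels, amid what is visible of it).
The state is a dict: "clock": time; "joints": joint angles; "qd": joint speeds; "effort": joint torques, N m; "eef_pos": TCP position; "eef_rot": TCP orientation; "wrist_force": force on the tool from outside, world axes, zero at the start; "moment": the same for the moment, N m; "finger_gap": finger opening in mm.
Only numpy, scipy, OpenCV 4.12 (cv2) and the standard library are available. Lean on these libraries where they do the work, as an engineer would, in place of code of your own. Each camera call takes 0.05 s, during which the arm holds its last target. There are 200 camera calls.

### The job

Lift the loupe out of its rest by the handle, bring it over the small ring in the middle of the round test tile on the banding wheel, and lower it gently, level and straight down, until its sprung feeler is pressed in to its dark mark (10 mm), the focal height of the lens. Finish while holding it there in the gripper, lens centred over the ring, level and still: do not put it down or let go. Only the feeler may touch the tile or wheel; leave the other things where they are.

Things in the scene. Friction and masses are not known exactly. Their poses are not given: they have to be found in the camera images.
- loupe: Hand loupe, about 0.16 kg. Origin: middle of the handle, a dark wood bar 114 mm long (own x), 18 wide (y), 16 high (z -8 to +8). Own x runs to the lens, z up; the lens lies in the xy plane. Brass lens rim: 68 mm across, 12 thick, centred at x = +95 mm. Upright sprung feeler rod at x = +133 mm, tip 55 mm below the lens plane when out. Starts level in its rest, origin 83 mm above the table.
- lens (a point): Centre of the loupe's lens, 95 mm along own +x from the handle's middle, at the same level; z is the lens axis (up).
- feeler (a joint): How far the loupe's sprung feeler is pressed in (m), readable while held: 0 out, 0.020 at its stop. At 0.010 the dark mark on the rod, 10 mm below its sleeve, meets the sleeve's mouth; the lens is then 45 mm above what the tip stands on: its focal height. Spring: about 0.5 N to start, 1.2 N at the mark.
- feeler_tip (a point): Rounded end (8 mm ball) of the feeler, 38 mm beyond the lens centre along the loupe's own x; 55 mm below the lens plane when out.
- ring (a point): Centre of the small incised ring (20 mm across) in the middle of the round white test tile, on its top face; z up. The flat, level tile, 116 mm across, 10 thick, is fixed on the metal head (160 mm across, 10 thick) of a banding wheel. Top face 95 to 135 mm above the table, different each time.
- wheel: Banding wheel (low turntable) with the tile: fixed foot 130 mm across, stem, stiff head 160 mm across that does not turn. Origin: centre of the foot's underside, on the table, below the ring.
- rest: Fixed wooden loupe rest, foot 130 x 60 x 12 mm, two notched uprights (34 wide, 10 thick, 81 mm tall) 45 mm either side of its middle along own x. The handle lies in both notches (6 mm deep); its middle, 80 mm clear between the uprights, is free to grip from above, fingers closing along y. Origin: centre of the underside; own x as the loupe's.
- cup: Bystander: dark glazed cup, 80 mm across, 100 mm tall. Origin = middle of its underside.
- bowl: Bystander: blue-green bowl, 110 mm across, 50 mm tall. Origin = middle of its underside.
- clay: Bystander: lump of brown clay, 68 mm across, 33 mm tall. Origin = middle of its underside.
- square_tile: Bystander: square glazed tile lying flat, 70 x 70 x 9 mm. Origin = middle of its underside.
- brush: Bystander: brush lying flat, 180 mm long. Origin = under the middle of its length.
- jar: Bystander: glaze jar, 60 mm across, 75 mm tall. Origin = middle of its underside.
- cutter: Bystander: steel ring cutter, 56 mm across, 30 mm tall. Origin = middle of its underside.
Not all that is in view belongs to the job. What is shaped like the rest but purple is not meant.

How it is judged (in metres and radians):
On the way, in this order (a step that is already met when the one before it is completed fails the run):
1. The loupe is lifted clear of its rest, in the gripper (z of loupe in the frame of rest above 0.1 m and contact force between loupe and rest below 0.05 N and contact force between the fingers and loupe above 2 N), for 0.1 s.
2. The loupe is over the ring, roughly level, with the feeler still free above the tile (horizontal distance between lens and ring below 0.02 m and angle between loupe's own z axis and vertical below 0.2 rad and contact force between loupe and wheel below 0.05 N and z of lens in the frame of ring above 0.055 m), for 0.1 s.
At the end, for the whole second after the job is handed in: Held in the gripper, still and level within 0.09 rad; lens within 10 mm of the ring's axis and 38 to 52 mm above the tile; feeler on the tile, pressed in 7 to 13 mm, 0.2 to 4 N; loupe off the rest and bystanders; bystanders moved under 30 mm (value of joint feeler between 0.007 and 0.013 m and angle between loupe's own z axis and vertical below 0.09 rad and horizontal distance between lens and ring below 0.01 m and z of lens in the frame of ring between 0.038 and 0.052 m and contact force between loupe and wheel between 0.2 and 4 N and contact force between the fingers and loupe above 2 N and contact force between loupe and rest below 0.1 N and linear speed of loupe below 0.015 m/s and angular speed of loupe below 0.15 rad/s and contact force between loupe and cup below 0.1 N and contact force between loupe and bowl below 0.1 N and contact force between loupe and clay below 0.1 N and contact force between loupe and square_tile below 0.1 N and contact force between loupe and brush below 0.1 N and contact force between loupe and jar below 0.1 N and contact force between loupe and cutter below 0.1 N and distance of each of cup, bowl, clay, square_tile, brush, jar, cutter from where it was at the start of the episode below 0.03 m); the arm keeps its last pose, push and grip.
It fails at once if The loupe is pressed hard on the tile or wheel (over 10 N) (contact force between loupe and wheel above 10 N).
It fails at once if The arm or fingers touch the wheel or tile (over 2 N) (contact force between the arm and wheel above 2 N).
It fails at once if The fingers touch the wheel or tile (over 2 N) (contact force between the fingers and wheel above 2 N).
It fails at once if The tile is shifted (distance of ring from where it was at the start of the episode above 0.005 m).
It fails at once if A bystander is disturbed (moved over 30 mm) (distance of any of cup, bowl, clay, square_tile, brush, jar, cutter from where it was at the start of the episode above 0.03 m).
It also fails if it takes over 38 s, if anything falls off the work surface, if the arm or the gripper's body presses on something with over 40 N, if the wrist force passes 120 N, or if a joint passes its speed limit or range.

## Working session

There is one attempt and no reset: what is moved stays moved. The work goes in short steps, Python scripts to look and compute and a tool call to move; the robot and the scene stay as the last step left them, time stands still between calls to the robot, and variables do not carry over. Pictures are saved under pics/ and viewed, about 8 in all and at most 12, crops included, and the job is handed in when it is done.

Besides the shell and the picture viewer there is one more tool, called in YAML: its name, and indented under it one key for each argument. step_arm: Moves the arm, as the interface text tells. Its arguments: {"type":"object","properties":{"commands":{"type":"array"},"squeeze":{"type":"number"}},"required":["commands"]}

```bash
ls; mkdir -p pics
cat > h.py <<'E'
import numpy as np, cv2
from cell import manip
from scipy.spatial.transform import Rotation as R
def cam(name):
    m=manip.camera_model(name)
    if 'tool_from_camera' in m:
        s=manip.read_state(); T=np.eye(4); T[:3,:3]=R.from_euler('xyz',s['eef_rot']).as_matrix(); T[:3,3]=s['eef_pos']
        C=T@np.array(m['tool_from_camera'])
        return np.array(m['intrinsics']),m['k1'],C[:3,3],C[:3,:3]
    o=np.array(m['orientation'])
    return np.array(m['intrinsics']),m['k1'],np.array(m['origin']),(o if o.shape==(3,3) else R.from_euler('xyz',o).as_matrix())
def ray(c,rc):
    K,k1,o,Q=c
    d=np.array([(rc[1]-K[0,2])/K[0,0],(rc[0]-K[1,2])/K[1,1]]);u=d.copy()
    for _ in range(20): u=d/(1+k1*(u@u))
    v=Q@np.array([u[0],-u[1],-1]); return o,v/np.linalg.norm(v)
def atz(c,rc,z):
    o,v=ray(c,rc); return o+v*(z-o[2])/v[2]
def tri(*cr):
    A=np.zeros((3,3));b=np.zeros(3);L=[]
    for c,rc in cr:
        o,v=ray(c,rc);P=np.eye(3)-np.outer(v,v);A+=P;b+=P@o;L.append((P,o))
    x=np.linalg.solve(A,b); return x,[np.linalg.norm(P@(x-o)) for P,o in L]
def proj(c,p):
    K,k1,o,Q=c; q=Q.T@(np.array(p,float)-o); u=np.array([q[0],-q[1]])/-q[2]; u=u*(1+k1*(u@u))
    return np.array([K[1,1]*u[1]+K[1,2],K[0,0]*u[0]+K[0,2]])
def save(img,n): cv2.imwrite('pics/'+n+'.png',img[:,:,::-1])
E
python3 - <<'E'
from h import *
print(manip.read_state(),manip.grip_depth)
for n in ('side','top','wrist'):
    print(n,manip.camera_model(n))
ims=[manip.camera(n) for n in ('side','top')]
save(ims[0],'s0');save(ims[1],'t0')
for n in ('side','top'):
    c=cam(n)
    for t in ('loupe','rest','wheel','lens','feeler_tip','cup','bowl','clay','jar','cutter','brush','square_tile'):
        print(n,t,[(np.round(d['centre'],1).tolist(),round(d['score'],2),np.round(atz(c,d['centre'],80)).tolist()) for d in manip.find_in(t,n)[:3]])
print(manip.read_state()['clock'])
E
```

```text
pics
{'clock': 0.0, 'joints': array([-1.26560828e+00,  3.00482785e-01,  1.52159638e+00,  3.96486598e-06,
        1.32070825e+00, -6.65793554e-02]), 'qd': array([ 0.00051556,  0.00021551, -0.00165149,  0.00141629, -0.00010662,
       -0.00097904]), 'effort': array([-1.68212486e-03, -5.31807125e+01, -3.52736449e+01,  7.07280566e-02,
        2.45325227e-02, -8.37104449e-05]), 'eef_pos': array([ 199.71392407, -512.14036482,  183.87346864]), 'eef_rot': array([3.07179899, 1.56960156, 1.87276908]), 'wrist_force': array([ 0.17662137,  0.2672692 , -0.79742702]), 'moment': array([0.00719645, 0.0592425 , 0.04717714]), 'finger_gap': 93.87294541661399} 18.8
side {'intrinsics': array([[507.70537073,   0.        , 277.6375618 ],
       [  0.        , 507.70537073, 216.68867015],
       [  0.        ,   0.        ,   1.        ]]), 'k1': -0.08237925796675834, 'origin': array([  110.20764154, -1127.26515519,   927.50847485]), 'orientation': array([ 0.9769154 ,  0.02189851, -0.41254493])}
top {'intrinsics': array([[395.26658922,   0.        , 279.09258559],
       [  0.        , 395.26658922, 210.5687
[... 1885 characters left out ...]
.0], 0.8, [707.0, 276.0, 80.0]), ([266.6, 212.1], 0.61, [400.0, 181.0, 80.0])]
top wheel [([210.4, 346.8], 0.73, [563.0, -196.0, 80.0])]
top lens [([170.8, 230.4], 0.67, [675.0, 138.0, 80.0]), ([221.2, 277.4], 0.62, [530.0, 0.0, 80.0]), ([286.3, 272.2], 0.31, [348.0, 12.0, 80.0])]
top feeler_tip []
top cup [([133.6, 286.8], 0.69, [789.0, -24.0, 80.0])]
top bowl [([235.0, 131.8], 0.96, [485.0, 416.0, 80.0])]
top clay [([220.7, 275.6], 0.56, [531.0, 5.0, 80.0])]
top jar [([194.3, 138.5], 0.58, [604.0, 404.0, 80.0])]
top cutter [([190.6, 421.1], 0.58, [623.0, -413.0, 80.0])]
top brush [([289.6, 269.8], 0.98, [339.0, 19.0, 80.0])]
top square_tile [([177.6, 278.3], 0.82, [656.0, -1.0, 80.0])]
1.3
```

```bash
ls pics
```

```text
s0.png
t0.png
```

View pics/t0.png

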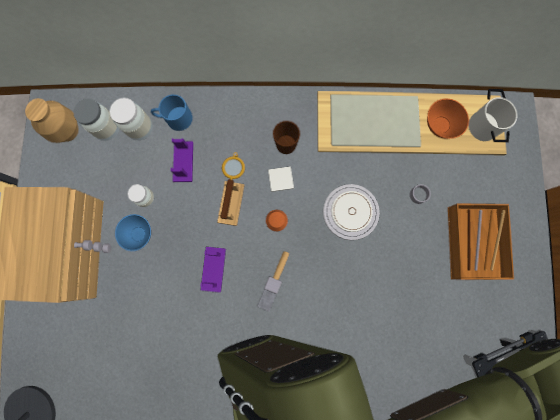

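View pics/s0.png

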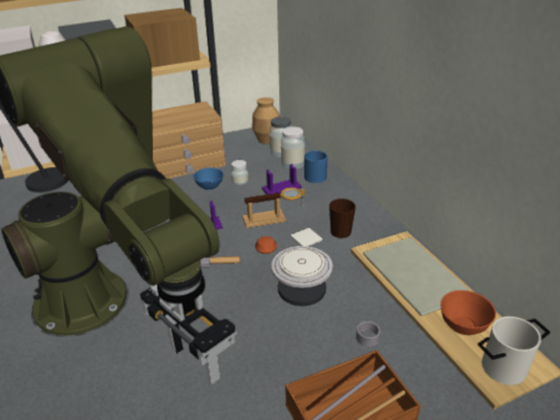

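Top: wooden rest at about (203,230), with the loupe's lens at (167,233) and the ring at (211,352). Side: lens (193,291), handle (198,264), ring (261,302). The purple rests are decoys.

Run:
```python
from h import *
t,s=cam('top'),cam('side')
print('ring',tri((t,(211,352)),(s,(261,302))))
print('lens',tri((t,(167,233)),(s,(193.5,291))))
print('handle@83',atz(t,(197,231),83), 'lens@83',atz(t,(167,233),83))
print('cup',atz(t,(124,286),100),'jar',atz(t,(190,138),75),'clay',atz(t,(219,277),33))
a=cv2.resize(cv2.imread('pics/t0.png')[140:240,180:400],None,fx=3.6,fy=3.6,interpolation=2)
b=cv2.resize(cv2.imread('pics/s0.png')[170:300,220:350],None,fx=4,fy=4,interpolation=2)
cv2.imwrite('pics/c0.png',a[:,:]);cv2.imwrite('pics/c1.png',b)
```

```text
ring (array([ 559.75075877, -208.40218728,   97.73942136]), [np.float64(1.4135837670222413), np.float64(1.41358376702229)])
lens (array([686.66615284, 130.64230686,  81.80309495]), [np.float64(0.38582714634726817), np.float64(0.385827146347539)])
handle@83 [597.606218   133.45331543  83.        ] lens@83 [685.95416564 130.57710219  83.        ]
cup [811.39570179 -21.31289704 100.        ] jar [617.67502935 408.69893673  75.        ] clay [542.63117897   2.36525065  33.        ]
```

View pics/c0.png

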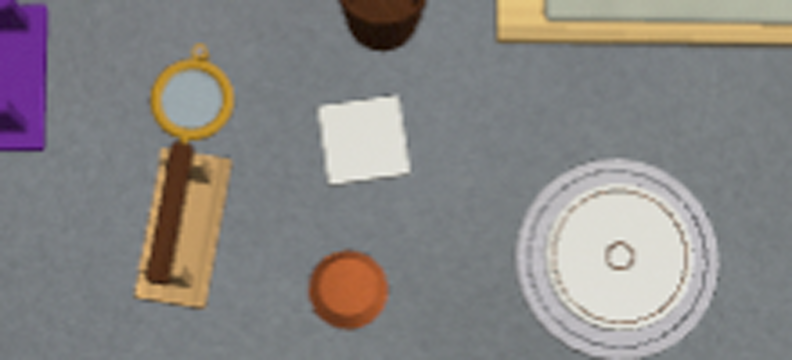

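View pics/c1.png

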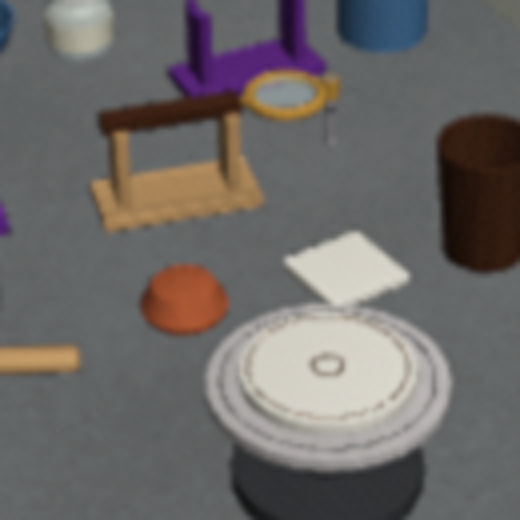

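Run:
```python
from h import *
t,s=cam('top'),cam('side')
T=lambda x,y:(t,(140+(y+.5)/3.6-.5,180+(x+.5)/3.6-.5))
S=lambda x,y:(s,(170+(y+.5)/4-.5,220+(x+.5)/4-.5))
for n,a,b in (('ring',(620,256),(327,365)),('lens',(193,98),(287,94)),('hmid',(169,212),(173,109.5))):
    print(n,tri(T(*a),S(*b)))
L=atz(*T(193,98),83);E1=atz(*T(180,144),83);E2=atz(*T(158,281),83)
print(L,E1,E2,np.linalg.norm(E1-E2))
for e in (L,E1): d=e-E2;print(np.degrees(np.arctan2(d[1],d[0])))
st=manip.read_state();M=R.from_euler('xyz',st['eef_rot']).as_matrix();print(M)
```

```text
ring (array([ 559.41599034, -207.65066659,   98.04277852]), [np.float64(0.3950413344358287), np.float64(0.3950413344357653)])
lens (array([687.04042741, 129.58244792,  83.55204542]), [np.float64(0.8234434282824623), np.float64(0.8234434282824201)])
hmid (array([594.36127387, 145.22411755,  85.01546829]), [np.float64(1.725625708521499), np.float64(1.7256257085213427)])
[686.37357356 129.86549424  83.        ] [648.38198357 139.0480397   83.        ] [537.7951311  152.79624876  83.        ] 111.43816756670218
-8.773484029703102
-7.0866777234638425
[[ 1.99737472e-06  9.31676779e-01  3.63288288e-01]
 [ 3.80088610e-05  3.63288287e-01 -9.31676778e-01]
 [-9.99999999e-01  1.56690817e-05 -3.46863504e-05]]
```

step_arm:
  commands: [0,0,0,10,0,0,0.094,0,0,0,10,0,0,0.094,0,0,0,10,0,0,0.094,0,0.0195,-0.047,0,0,0,0.094,0,0.0195,-0.047,0,0,0,0.094]

```text
clock: 1.92
eef_pos: [252.9, -424.3, 184.2]
eef_rot: [-2.834, 1.571, 1.725]
wrist_force: [0.9, 0.3, 0.5]
finger_gap: 93.8
```

step_arm:
  commands: [0,0.0195,-0.047,0,0,0,0.094,0,0.0195,-0.047,0,0,0,0.094,0,0.0195,-0.047,0,0,0,0.094,0,0.0195,-0.047,0,0,0,0.094,0,0.0195,-0.047,0,0,0,0.094]

```text
clock: 2.55
eef_pos: [385.1, -206.4, 184.7]
eef_rot: [1.103, 1.57, -0.62]
wrist_force: [1.3, -0.1, -0.2]
finger_gap: 94.2
```

step_arm:
  commands: [0,0.0195,-0.047,0,0,0,0.094,0,0.0195,-0.047,0,0,0,0.094,0,0.0195,-0.047,0,0,0,0.094,0,0.0195,-0.047,0,0,0,0.094,0,0.0195,-0.047,0,0,0,0.094]

```text
clock: 3.18
eef_pos: [517.1, 11.4, 184.6]
eef_rot: [1.589, 1.57, -0.133]
wrist_force: [0.0, 0.1, 0.1]
finger_gap: 94.1
```

step_arm:
  commands: [0,0.019,-0.047,0,0,0,0.094,0,0.019,-0.047,0,0,0,0.094,0,0,-0.003,0,0,0,0.094,0,0,0,0,0,0,0.094]

```text
clock: 3.68
eef_pos: [568.3, 99.6, 184.2]
eef_rot: [-1.099, 1.57, -2.821]
wrist_force: [0.1, -0.5, -0.4]
finger_gap: 93.7
```

Run:
```python
from h import *
st=manip.read_state();c=cam('wrist');im=manip.camera('wrist');save(im,'w0')
M=R.from_euler('xyz',st['eef_rot']).as_matrix();print(st['eef_pos'],M.round(3))
for t in('loupe','lens','rest'):
    print(t,[(np.round(d['centre'],1),round(d['score'],2),atz(c,d['centre'],84).round(1)) for d in manip.find_in(t,'wrist')[:2]])
o=manip.outline_of('loupe','wrist')
if o:
    m=o[0]['pixels'].astype(np.uint8); np.save('m.npy',m); print(m.sum())
for p in ((593,145,84),(687,129.6,84)): print('pred',proj(c,p))
```

```text
[568.34201279  99.64260556 184.21178369] [[-0.001  0.989 -0.151]
 [-0.    -0.151 -0.989]
 [-1.    -0.     0.   ]]
loupe [(array([ 71.1, 216.6]), 0.75, array([672.3, 129. ,  84. ]))]
lens [(array([ 72.5, 213.2]), 0.68, array([671.7, 131.7,  84. ]))]
rest [(array([159. , 236.4]), 0.89, array([604.7, 125.9,  84. ])), (array([370.4, 219.7]), 0.84, array([416.6, 175. ,  84. ]))]
10463
pred [176.96661421 215.58106979]
pred [ 50.62789588 212.08925733]
```

View pics/w0.png

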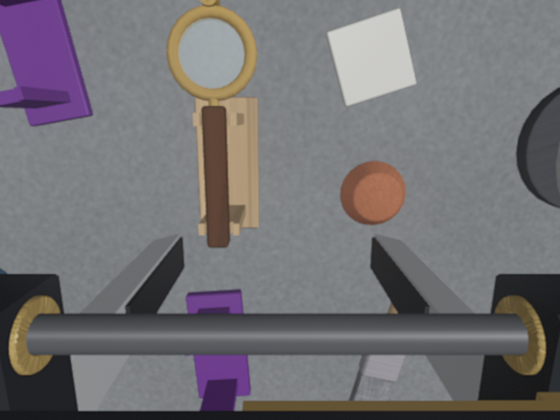

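Wrist view: handle spans (107,214)–(247,218), lens (53,211.5). This agrees with the prediction from the two fixed views.

Run:
```python
from h import *
c=cam('wrist')
a=atz(c,(107,213.7),92);b=atz(c,(247,218),92);l=atz(c,(53,211.5),84)
print(a,b,l,np.linalg.norm(a-b),(a+b)/2)
for p in (a,l): d=p-b; print(np.degrees(np.arctan2(d[1],d[0])))
mid=np.r_[593.3,145.0,84-18.8]
st=manip.read_state();M=R.from_euler('xyz',st['eef_rot']).as_matrix();print(M.T@(mid-st['eef_pos']))
```

```text
[646.79901206 134.23890601  92.        ] [536.97092902 152.02728388  92.        ] [685.86525457 129.64390548  84.        ] 111.25931066908574 [591.88497054 143.13309494  92.        ]
-9.200055892157039
-8.549291798037316
[119.5866657   17.44127509 -49.22897648]
```

step_arm:
  commands: [0,0.009,-0.024,0,0,0,0.094,0,0.008,-0.0245,0,0,0,0.094,0.03,0,0,0,0,0,0.094,0.03,0,0,0,0,0,0.094,0,0,0,0,0,0,0.094]

```text
clock: 4.55
eef_pos: [591.8, 144.6, 122.8]
eef_rot: [-1.225, 1.567, -2.948]
wrist_force: [0.4, 0.3, 0.8]
finger_gap: 94.2
```

Run:
```python
from h import *
mid=np.r_[593,144.5,84-18.8]
st=manip.read_state();M=R.from_euler('xyz',st['eef_rot']).as_matrix();print(st['eef_pos'],M.T@(mid-st['eef_pos']),M.round(3))
```

```text
[591.75746813 144.57146733 122.80442235] [57.59962258  1.43738004 -0.18943265] [[-0.004  0.988 -0.152]
 [-0.001 -0.152 -0.988]
 [-1.    -0.003  0.001]]
```

step_arm:
  commands: [0.028,0.001,0,0,0,0,0.094,0.029,0,0,0,0,0,0.094,0,0,0,0,0,0,0.094,0,0,0,0,0,0,0.04,0,0,0,0,0,0,0.01]
  squeeze: 40

```text
clock: 5.18
eef_pos: [594.5, 145.2, 69.2]
eef_rot: [1.91, 1.568, 0.187]
wrist_force: [-0.3, -0.4, 0.0]
finger_gap: 77.2
```

step_arm:
  commands: [0,0,0,0,0,0,0,0,0,0,0,0,0,0,0,0,0,0,0,0,0,0,0,0,0,0,0,0]

```text
clock: 5.68
eef_pos: [593.7, 145.1, 67.4]
eef_rot: [-1.348, 1.571, -3.071]
wrist_force: [0.5, 0.2, 0.1]
finger_gap: 37.5
```

step_arm:
  commands: [0.002,0,0,0,0,0,0,0,0,0,0,0,0,0,0,0,0,0,0,0,0,0,0,0,0,0,0,0,0,0,0,0,0,0,0]

```text
clock: 6.3
eef_pos: [593.7, 145.1, 65.4]
eef_rot: [-1.424, 1.571, 3.136]
wrist_force: [0.1, 0.1, -0.9]
finger_gap: 17.3
```

step_arm:
  commands: [-0.01,0,0,0,0,0,0,-0.025,0,0,0,0,0,0,-0.035,0,0,0,0,0,0,-0.035,0,0,0,0,0,0,-0.015,0,0,0,0,0,0]

```text
clock: 6.92
eef_pos: [594.3, 145.2, 188.0]
eef_rot: [1.907, 1.568, 0.185]
wrist_force: [0.2, -0.3, -1.2]
finger_gap: 17.3
```

Run:
```python
from h import *
st=manip.read_state();c=cam('wrist');M=R.from_euler('xyz',st['eef_rot']).as_matrix();print(st['eef_pos'],st['wrist_force'],st['finger_gap'],M.round(3))
a=manip.camera('wrist');cv2.imwrite('pics/w1.png',a[:,:,::-1])
s=manip.camera('side');save(np.hstack([a[:,150:450],s[100:300,200:400].repeat(2,0).repeat(2,1)[:400] if 0 else cv2.resize(s[90:300,200:410],(420,420))]),'w1s')
# predicted lens if level, yaw aligned
g=st['eef_pos']-M[:,0]*manip.grip_depth
print(proj(c,g+M[:,1]*95), proj(c,g+M[:,1]*57+np.r_[0,0,8]))
```

```text
[594.31174826 145.19399623 187.99002688] [ 0.17714146 -0.3407093  -1.17012409] 17.277911947176033 [[ 0.003  0.988 -0.151]
 [ 0.001 -0.151 -0.989]
 [-1.     0.003 -0.001]]
[ 49.31402426 274.88512374] [135.76925207 274.90746278]
```

View pics/w1s.png

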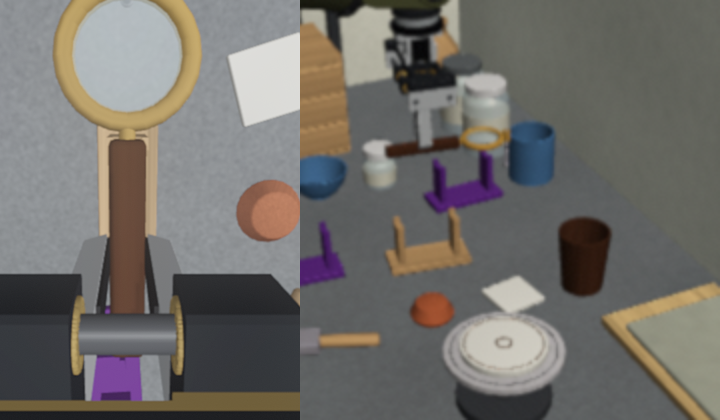

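step_arm:
  commands: [0,-0.004,0.019,0,0,0,0,0,-0.0078,0.035,0,0,0,0,0,-0.0078,0.035,0,0,0,0,0,-0.0078,0.035,0,0,0,0,0,-0.0078,0.035,0,0,0,0]

```text
clock: 7.65
eef_pos: [533.3, -8.5, 184.0]
eef_rot: [-1.423, 1.568, 3.138]
wrist_force: [0.7, -0.3, -1.1]
finger_gap: 17.2
```

step_arm:
  commands: [0,-0.0078,0.035,0,0,0,0,0,-0.0078,0.035,0,0,0,0,0,-0.0078,0.035,0,0,0,0,0,-0.0078,0.035,0,0,0,0,0,-0.004,0.02,0,0,0,0]

```text
clock: 8.28
eef_pos: [474.1, -161.3, 184.1]
eef_rot: [-1.705, 1.569, 2.854]
wrist_force: [-0.4, 0.9, -2.3]
finger_gap: 17.1
```

step_arm:
  commands: [0,-0.004,0.016,0,0,0,0,0,0,0,0,0,0,0,0,0,0,0,0,0,0]

```text
clock: 8.65
eef_pos: [469.5, -174.4, 185.2]
eef_rot: [-2.131, 1.57, 2.43]
wrist_force: [-0.1, 0.2, -1.8]
finger_gap: 17.2
```

Run:
```python
from h import *
st=manip.read_state();c=cam('wrist');M=R.from_euler('xyz',st['eef_rot']).as_matrix();print(st['clock'],st['eef_pos'],st['wrist_force'],st['finger_gap'],M.round(4))
a=manip.camera('wrist');s=manip.camera('side');save(s,'s2');save(a,'w2')
save(np.hstack([a[:,150:450],cv2.resize(s[150:300,230:380],(420,420),interpolation=2)]),'w2s')
g=st['eef_pos']-M[:,0]*manip.grip_depth
print('lens',g+M[:,1]*94,proj(c,g+M[:,1]*94),'ring pred',proj(c,(559.4,-207.6,98)))
```

```text
8.65 [ 469.54058364 -174.36793203  185.18861323] [-0.14891271  0.22275539 -1.83910931] 17.234430092433637 [[-3.000e-04  9.885e-01 -1.510e-01]
 [ 3.000e-04 -1.510e-01 -9.885e-01]
 [-1.000e+00 -4.000e-04 -2.000e-04]]
lens [ 562.46961482 -188.56303869  203.95385001] [ 51.67280111 274.88905966] ring pred [ 75.54264046 302.41940087]
```

View pics/w2s.png

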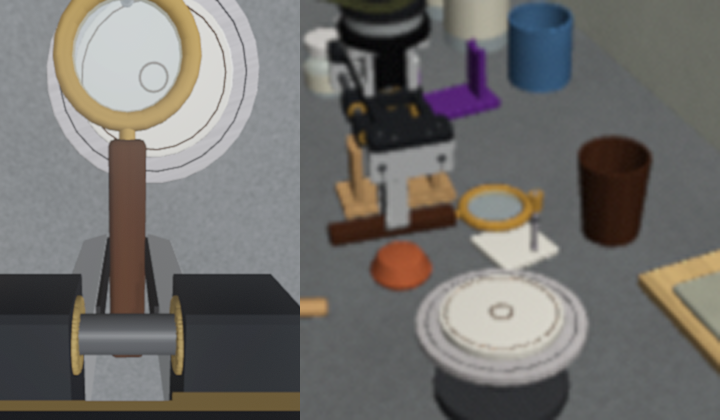

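Run:
```python
from h import *
from scipy.optimize import least_squares
st=manip.read_state();c=cam('wrist');sc=cam('side');M=R.from_euler('xyz',st['eef_rot']).as_matrix()
g=st['eef_pos']-M[:,0]*manip.grip_depth
for n,p in (('back',g-M[:,1]*57),('front',g+M[:,1]*57),('lens',g+M[:,1]*95),('tip',g+M[:,1]*133-[0,0,55])):
    q=proj(sc,p); print(n,((q[::-1]-[230,150])*2.8).round(1))
a=cv2.imread('pics/w2.png');hsv=cv2.cvtColor(a,cv2.COLOR_BGR2HSV)
m=((hsv[...,0]>12)&(hsv[...,0]<28)&(hsv[...,1]>90)&(hsv[...,2]>110)).astype(np.uint8);m[131:]=0
P=[]
for r in range(8,126,3):
    x=np.where(m[r,190:365])[0]
    if len(x)>3:P+=[(r,190+x[0]),(r,190+x[-1])]
P=np.array(P,float)
def circ(v,pts):
    y,z,h,pit=v; ax=M[:,1]*np.cos(pit)+np.r_[0,0,np.sin(pit)]
    up=np.cross(ax,-M[:,2]); up=up*np.sign(up[2])
    C=g+ax*y+M[:,2]*z+np.r_[0,0,h]; th=np.linspace(0,2*np.pi,241)
    O=[]
    for dz in(-6,6): O+=[proj(c,C+up*dz+34*(np.cos(t)*ax+np.sin(t)*M[:,2])) for t in th]
    H=cv2.convexHull(np.array(O,np.float32)[:,None])
    return [cv2.pointPolygonTest(H,(float(p[0]),float(p[1])),True) for p in pts]
f=least_squares(lambda v:circ(v,P),[94,0,0,0],diff_step=1e-3,x_scale=[10,10,10,.1],loss='soft_l1')
for pit in(-.1,-.05,0,.05,.1):
    f=least_squares(lambda v:circ([v[0],v[1],v[0]*np.sin(pit)*0,pit][:2]+[0,pit],P),[94,.5],diff_step=1e-3,loss='soft_l1');print(pit,f.x,f.cost,len(P))
```

```text
back [ 27.8 233.1]
front [153.9 211.4]
lens [194.9 204.3]
tip [234.3 246.7]
-0.1 [93.41076267  0.88111947] 17.014717907955145 80
-0.05 [93.52391813  0.9115711 ] 123.7926266838833 80
0 [94.16370478  0.91652629] 247.49857855461462 80
0.05 [95.00875386  0.92322641] 373.1099332299919 80
0.1 [96.08644329  0.92689914] 499.6015381106142 80
```

step_arm:
  commands: [0.012,0,0.009,0,0,0,0,0.012,0,0.009,0,0,0,0,0,0,0,0,0,0,0]

```text
clock: 9.12
eef_pos: [466.1, -193.0, 160.0]
eef_rot: [-1.869, 1.568, 2.691]
wrist_force: [-0.0, 0.2, -1.1]
finger_gap: 17.2
```

```bash
cat > fit.py <<'E'
from h import *
from scipy.optimize import least_squares
def measure(name):
    st=manip.read_state();c=cam('wrist');M=R.from_euler('xyz',st['eef_rot']).as_matrix()
    a=manip.camera('wrist');save(a,name)
    g=st['eef_pos']-M[:,0]*manip.grip_depth
    hsv=cv2.cvtColor(a,cv2.COLOR_RGB2HSV)
    m=((hsv[...,0]>10)&(hsv[...,0]<30)&(hsv[...,1]>75)&(hsv[...,2]>70)).astype(np.uint8);m[128:]=0
    P=[]
    for r in range(6,125,2):
        x=np.where(m[r,190:365])[0]
        if len(x)>3:P+=[(r,190+x[0]-.5),(r,190+x[-1]+.5)]
    P=np.array(P,float);th=np.linspace(0,2*np.pi,241)
    def res(v,pit):
        y,z=v[:2]; ax=M[:,1]*np.cos(pit)+np.r_[0,0,np.sin(pit)]; up=np.cross(M[:,2],ax);up*=np.sign(up[2])
        C=g+ax*y+M[:,2]*z
        O=[proj(c,C+up*dz+34*(np.cos(t)*ax+np.sin(t)*M[:,2])) for dz in(-6,6) for t in th]
        H=cv2.convexHull(np.array(O,np.float32)[:,None])
        return [cv2.pointPolygonTest(H,(float(p[0]),float(p[1])),True) for p in P]
    best=None
    for pit in np.arange(-.2,.06,.02):
        f=least_squares(lambda v:res(v,pit),[94,.5],diff_step=1e-3,loss='soft_l1')
        print(round(pit,2),f.x.round(2),round(f.cost,1),np.mean(res(f.x,pit)).round(2))
    return a,m
E
python3 - <<'E'
from fit import *
a,m=measure('w3')
s=manip.camera('side');t=manip.camera('top')
st=manip.read_state();M=R.from_euler('xyz',st['eef_rot']).as_matrix();g=st['eef_pos']-M[:,0]*18.8
print(st['eef_pos'],st['clock'])
out=[]
for n,im in(('side',s),('top',t)):
    c=cam(n);q=proj(c,g+M[:,1]*60);r0,c0=int(q[0])-35,int(q[1])-33
    k=cv2.resize(im[r0:r0+70,c0:c0+66],None,fx=6,fy=6,interpolation=2)
    out.append(k);print(n,r0,c0)
    for l,p in (('back',g-M[:,1]*57),('front',g+M[:,1]*57),('lens',g+M[:,1]*95),('tip',g+M[:,1]*133-[0,0,55]),('ring',(559.4,-207.6,98))):
        print(l,((proj(c,p)[::-1]-[c0,r0])*6+2.5).round(1))
save(np.hstack(out),'c3')
E
```

```text
-0.2 [94.24  0.89] 318.0 -3.4
-0.18 [93.97  0.89] 242.5 -2.74
-0.16 [93.73  0.89] 168.4 -2.07
-0.14 [93.57  0.89] 98.2 -1.42
-0.12 [93.44  0.9 ] 38.5 -0.75
-0.1 [93.2  0.9] 9.7 -0.04
-0.08 [93.01  0.9 ] 34.8 0.69
-0.06 [93.07  0.9 ] 95.3 1.37
-0.04 [93.27  0.9 ] 167.7 2.04
-0.02 [93.53  0.9 ] 243.2 2.68
-0.0 [93.84  0.91] 320.5 3.32
0.02 [94.15  0.9 ] 398.3 3.95
0.04 [94.5   0.91] 476.5 4.58
[ 466.9234912  -192.66834059  161.57653447] 9.275
side 202 255
back [-75.2 263.2]
front [195.2 215.5]
lens [283.2 199.9]
tip [367.3 288.6]
ring [279.8 356. ]
top 183 322
back [164.5 485.3]
front [201.1 220.9]
lens [212.9 134.8]
tip [201.8  74.6]
ring [181.8 168.2]
```

View pics/c3.png

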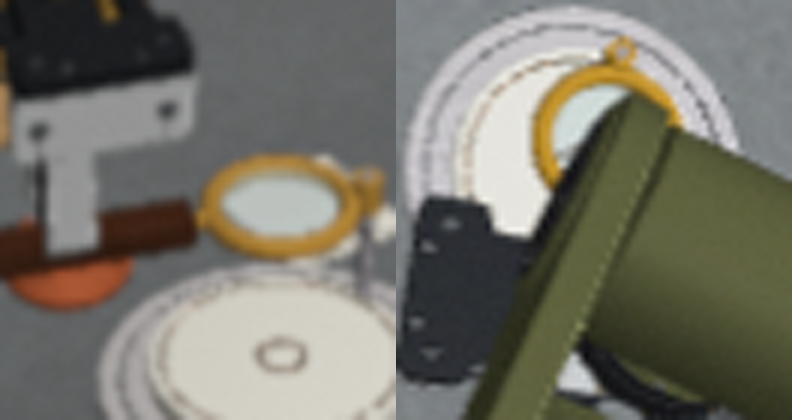

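```bash
cat > fit2.py <<'E'
from h import *
from scipy.optimize import least_squares
def camat(pos,M):
    m=manip.camera_model('wrist');T=np.eye(4);T[:3,:3]=M;T[:3,3]=pos;C=T@np.array(m['tool_from_camera'])
    return np.array(m['intrinsics']),m['k1'],C[:3,3],C[:3,:3]
def fit(png,pos,M,box,pit=0):
    pos=np.array(pos);c=camat(pos,M);g=pos-M[:,0]*18.8
    a=cv2.imread('pics/'+png+'.png');hsv=cv2.cvtColor(a,cv2.COLOR_BGR2HSV)
    m=((hsv[...,0]>10)&(hsv[...,0]<30)&(hsv[...,1]>75)&(hsv[...,2]>70))
    P=[]
    for r in range(box[0],box[1],2):
        x=np.where(m[r,box[2]:box[3]])[0]
        if len(x)>1:P+=[(r,box[2]+x[0]-.5),(r,box[2]+x[-1]+.5)]
    th=np.linspace(0,2*np.pi,181)
    def res(v):
        y,z,h=v; ax=M[:,1]*np.cos(pit)+np.r_[0,0,np.sin(pit)]; up=np.cross(M[:,2],ax);up*=np.sign(up[2])
        C=g+M[:,1]*y+M[:,2]*z+np.r_[0,0,h]
        O=[proj(c,C+up*dz+34*(np.cos(t)*ax+np.sin(t)*M[:,2])) for dz in(-6,6) for t in th]
        H=cv2.convexHull(np.array(O,np.float32)[:,None])
        return [cv2.pointPolygonTest(H,(float(p[0]),float(p[1])),True) for p in P]
    y0=120 if box[1]<110 else 94
    f=least_squares(res,[y0,-40 if y0==120 else 0,-100 if y0==120 else 0],diff_step=1e-3,x_scale=[10,10,10],loss='soft_l1')
    C=g+M[:,1]*f.x[0]+M[:,2]*f.x[1]+np.r_[0,0,f.x[2]]
    print(png,pit,f.x.round(2),'cost',round(f.cost,1),len(P),'lens',C.round(1),'g',g.round(1))
E
python3 - <<'E'
from fit2 import *
M=np.array([[0,.9885,-.151],[0,-.151,-.9885],[-1,0,0]])
fit('w0',[568.3,99.6,184.2],M,(10,95,160,262))
for p in(-.08,-.04,0): fit('w2',[469.5,-174.4,185.2],M,(6,125,190,365),p)
fit('w1',[594.3,145.2,188.0],M,(6,125,190,365));fit('w3',[466.9,-192.7,161.6],M,(6,125,190,365))
E
```

```text
w0 0 [ 112.13  -49.45 -131.31] cost 6.4 86 lens [686.6 131.6  71.7] g [568.3  99.6 203. ]
w2 -0.08 [92.74  0.85 -9.05] cost 9.8 120 lens [ 561.  -189.2  194.9] g [ 469.5 -174.4  204. ]
w2 -0.04 [92.79  0.   -9.57] cost 110.1 120 lens [ 561.2 -188.4  194.4] g [ 469.5 -174.4  204. ]
w2 0 [92.9   0.85 -9.53] cost 7.0 120 lens [ 561.2 -189.3  194.5] g [ 469.5 -174.4  204. ]
w1 0 [92.64  0.91 -8.83] cost 6.1 120 lens [685.7 130.3 198. ] g [594.3 145.2 206.8]
w3 0 [92.9   0.91 -9.82] cost 8.9 120 lens [ 558.6 -207.6  170.6] g [ 466.9 -192.7  180.4]
```

```bash
cat > force.py <<'E'
from h import *
F=[];m=[];p=[]
for i in range(12):
    st=manip.read_state();F.append(st['wrist_force']);m.append(st['moment']);p.append(st['eef_pos']);manip.camera('side')
F=np.array(F);print(st['clock'],np.mean(p,0).round(2),'F',F.mean(0).round(3),'se',(F.std(0)/12**.5).round(3),'mom',np.mean(m,0).round(4),(np.std(m,0)/12**.5).round(4))
E
python3 force.py
```

```text
9.825 [ 466.93 -192.57  161.63] F [ 0.191  0.108 -1.788] se [0.138 0.144 0.15 ] mom [ 0.0508  0.0532 -0.0047] [0.0036 0.0076 0.0078]
```

step_arm:
  commands: [0.006,0,0,0,0,0,0,0.006,0,0,0,0,0,0,0.004,0,0,0,0,0,0,0.002,0,0,0,0,0,0,0,0,0,0,0,0,0]

```text
clock: 10.5
eef_pos: [466.8, -192.6, 143.3]
eef_rot: [-1.805, 1.571, 2.756]
wrist_force: [0.4, -0.0, -1.6]
finger_gap: 17.4
```

```bash
python3 force.py
```

```text
11.05 [ 466.87 -192.63  143.53] F [ 0.177  0.069 -1.773] se [0.147 0.14  0.154] mom [ 0.0612  0.0547 -0.0034] [0.0093 0.0117 0.009 ]
```

step_arm:
  commands: [0.002,0,0,0,0,0,0,0.002,0,0,0,0,0,0,0,0,0,0,0,0,0]

```text
clock: 11.48
eef_pos: [466.7, -192.6, 139.2]
eef_rot: [-1.921, 1.57, 2.639]
wrist_force: [-0.7, 0.1, -1.4]
finger_gap: 16.9
```

```bash
python3 force.py
```

```text
12.025 [ 466.83 -192.62  139.44] F [ 0.135  0.21  -1.704] se [0.145 0.128 0.115] mom [ 0.0549  0.0579 -0.0187] [0.0067 0.0096 0.0112]
```

step_arm:
  commands: [0.001,0,0,0,0,0,0,0.001,0,0,0,0,0,0,0,0,0,0,0,0,0]

```text
clock: 12.45
eef_pos: [466.8, -192.6, 137.3]
eef_rot: [-1.831, 1.571, 2.73]
wrist_force: [-0.1, 0.2, -1.8]
finger_gap: 17.3
```

```bash
python3 force.py
```

```text
13.0 [ 466.84 -192.62  137.45] F [-0.057  0.016 -1.754] se [0.114 0.125 0.104] mom [0.0475 0.0493 0.0029] [0.007  0.0099 0.0074]
```

step_arm:
  commands: [0.001,0,0,0,0,0,0,0.001,0,0,0,0,0,0,0,0,0,0,0,0,0]

```text
clock: 13.42
eef_pos: [466.8, -192.6, 135.4]
eef_rot: [-1.85, 1.571, 2.711]
wrist_force: [-0.8, -0.5, -1.7]
finger_gap: 17.2
```

```bash
python3 force.py
```

```text
13.975 [ 466.84 -192.62  135.46] F [ 0.087 -0.094 -1.654] se [0.126 0.125 0.148] mom [ 0.0399  0.0424 -0.0035] [0.0087 0.0108 0.0069]
```

step_arm:
  commands: [0.001,0,0,0,0,0,0,0.001,0,0,0,0,0,0,0,0,0,0,0,0,0]

```text
clock: 14.4
eef_pos: [466.8, -192.6, 133.3]
eef_rot: [-1.914, 1.571, 2.647]
wrist_force: [-0.4, -0.3, -1.7]
finger_gap: 17.3
```

```bash
python3 force.py
```

```text
14.95 [ 466.82 -192.62  133.44] F [-0.555  0.043 -1.299] se [0.123 0.122 0.112] mom [ 0.0451  0.0904 -0.008 ] [0.0091 0.0062 0.0085]
```

```bash
python3 force.py
python3 - <<'E'
from h import *
s=manip.camera('side');c=cam('side');st=manip.read_state();M=R.from_euler('xyz',st['eef_rot']).as_matrix();g=st['eef_pos']-M[:,0]*18.8
r0,c0=215,255;w=manip.camera('wrist');save(w,'w4');save(s,'s4')
save(np.hstack([cv2.resize(s[r0:r0+70,c0:c0+80],None,fx=6,fy=6,interpolation=2),w[:,170:450]]),'c4')
for l,p in (('front',g+M[:,1]*57),('lens',g+M[:,1]*93),('tip',g+M[:,1]*131-[0,0,55]),('ring',(559.4,-207.6,98))): print(l,((proj(c,p)[::-1]-[c0,r0])*6+2.5).round(1))
E
```

```text
15.55 [ 466.83 -192.62  133.45] F [-0.365  0.193 -1.44 ] se [0.183 0.139 0.157] mom [0.0565 0.0807 0.0032] [0.0059 0.0069 0.0097]
front [195.7 191.6]
lens [278.  176.7]
tip [361.3 262.8]
ring [279.8 278. ]
```

View pics/c4.png

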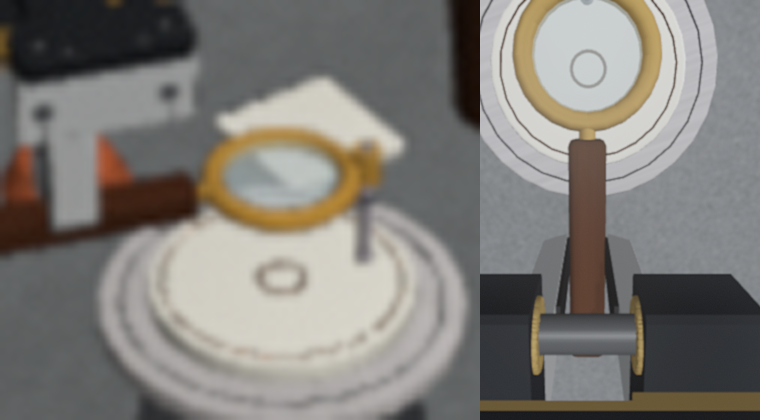

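step_arm:
  commands: [0.001,0,0,0,0,0,0,0.001,0,0,0,0,0,0,0.001,0,0,0,0,0,0,0.001,0,0,0,0,0,0,0.001,0,0,0,0,0,0]

```text
clock: 16.32
eef_pos: [466.8, -192.6, 128.4]
eef_rot: [-2.567, 1.571, 1.993]
wrist_force: [-0.4, -0.8, -1.1]
finger_gap: 17.2
```

```bash
python3 force.py
```

```text
16.875 [ 466.84 -192.62  128.43] F [-0.611  0.112 -0.978] se [0.121 0.129 0.212] mom [ 0.0426  0.1159 -0.0069] [0.0075 0.012  0.008 ]
```

step_arm:
  commands: [0.001,0,0,0,0,0,0,0.001,0,0,0,0,0,0,0.001,0,0,0,0,0,0,0.0005,0,0,0,0,0,0,0,0,0,0,0,0,0]

```text
clock: 17.55
eef_pos: [466.8, -192.6, 124.9]
eef_rot: [-1.935, 1.571, 2.626]
wrist_force: [-0.4, 0.4, -0.4]
finger_gap: 17.2
```

```bash
python3 force.py
python3 - <<'E'
from fit2 import *
st=manip.read_state();M=R.from_euler('xyz',st['eef_rot']).as_matrix()
w=manip.camera('wrist');save(w,'w5');s=manip.camera('side');save(s,'s5');M0=np.array([[0,.9885,-.151],[0,-.151,-.9885],[-1,0,0]])
fit('w5',st['eef_pos'],M0,(6,125,190,365));fit('w4',[466.8,-192.6,133.4],M0,(6,125,190,365))
r0,c0=215,255
save(cv2.resize(s[r0:r0+60,c0:c0+80],None,fx=9,fy=9,interpolation=2),'c5')
c=cam('side');g=st['eef_pos']-M0[:,0]*18.8
for l,p in (('front',g+M0[:,1]*57),('lens',g+M0[:,1]*93),('tiptile',(559.4+37.5,-207.6-5.7,98)),('ring',(559.4,-207.6,98))): print(l,((proj(c,p)[::-1]-[c0,r0])*9+4).round(1))
E
```

```text
18.1 [ 466.84 -192.62  124.96] F [-0.805  0.107 -0.809] se [0.143 0.149 0.118] mom [0.0529 0.1003 0.0019] [0.0105 0.0074 0.0102]
w5 0 [93.63  0.    0.  ] cost 277.8 120 lens [ 559.4 -206.7  143.7] g [ 466.8 -192.6  143.7]
w4 0 [92.98 -0.   -9.42] cost 124.0 120 lens [ 558.7 -206.6  142.8] g [ 466.8 -192.6  152.2]
front [294.2 311.7]
lens [417.2 289.3]
tiptile [545.4 393.5]
ring [419.9 417.2]
```

View pics/c5.png

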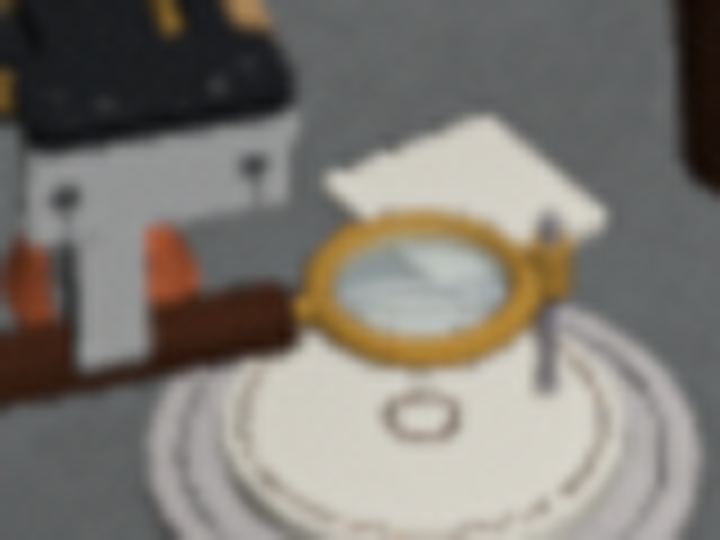

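```bash
sed -i 's/-40 if y0==120 else 0,-100 if y0==120 else 0\]/-40 if y0==120 else 1,-100 if y0==120 else -5]/' fit2.py
python3 - <<'E'
from fit2 import *
M0=np.array([[0,.9885,-.151],[0,-.151,-.9885],[-1,0,0]])
for n,z in(('w3',161.6),('w4',133.4),('w5',124.95)):
    for p in (0,.03): fit(n,[466.85,-192.62,z],M0,(6,125,190,365),p)
c=cam('side')
def ell(n):
    a=cv2.imread(f'pics/{n}.png');hsv=cv2.cvtColor(a,cv2.COLOR_BGR2HSV)
    m=((hsv[...,0]>10)&(hsv[...,0]<30)&(hsv[...,1]>110)&(hsv[...,2]>60)).astype(np.uint8)
    m[:,:288]=0;m[:,313:]=0;m[:205]=0;m[262:]=0
    ys,xs=np.where(m);return ys.min(),ys.max(),(ys.min()+ys.max())/2
print(ell('s4'),ell('s5'))
for z in (141,143,145,147,149): print(z,proj(c,(559.4,-207.6,z)).round(2),((proj(c,(559.4,-207.6,z))[::-1]-[255,215])*9+4).round(1))
E
```

```text
w3 0 [92.9   0.91 -9.82] cost 8.9 120 lens [ 558.5 -207.5  170.6] g [ 466.8 -192.6  180.4]
w3 0.03 [92.95  0.91 -9.96] cost 9.3 120 lens [ 558.6 -207.6  170.4] g [ 466.8 -192.6  180.4]
w4 0 [92.99  0.92 -8.97] cost 5.6 120 lens [ 558.6 -207.6  143.2] g [ 466.8 -192.6  152.2]
w4 0.03 [93.03  0.92 -9.1 ] cost 5.8 120 lens [ 558.7 -207.6  143.1] g [ 466.8 -192.6  152.2]
w5 0 [93.07  0.91 -7.95] cost 5.0 120 lens [ 558.7 -207.6  135.8] g [ 466.8 -192.6  143.8]
w5 0.03 [93.11  0.91 -8.08] cost 5.1 120 lens [ 558.8 -207.6  135.7] g [ 466.8 -192.6  143.8]
(np.int64(237), np.int64(252), np.float64(244.5)) (np.int64(239), np.int64(255), np.float64(247.0))
141 [247.71 301.29] [420.6 298.4]
143 [247.08 301.29] [420.6 292.7]
145 [246.45 301.3 ] [420.7 287.1]
147 [245.83 301.3 ] [420.7 281.4]
149 [245.2 301.3] [420.7 275.8]
```

step_arm:
  commands: [0.001,0,0,0,0,0,0,0.001,0,0,0,0,0,0,0.0005,0,0,0,0,0,0,0,0,0,0,0,0,0,0,0,0,0,0,0,0]

```text
clock: 18.88
eef_pos: [466.8, -192.6, 122.5]
eef_rot: [0.714, 1.571, -1.009]
wrist_force: [-1.2, 0.5, -0.6]
finger_gap: 17.5
```

```bash
sed -i 's/range(12)/range(30)/;s/12\*\*/30**/g' force.py; python3 force.py
python3 - <<'E'
from fit2 import *
st=manip.read_state();M0=np.array([[0,.9885,-.151],[0,-.151,-.9885],[-1,0,0]])
w=manip.camera('wrist');save(w,'w6');s=manip.camera('side');save(s,'s6')
fit('w6',[466.85,-192.62,st['eef_pos'][2]],M0,(6,125,190,365))
r0,c0=215,255
f=lambda n:cv2.resize(cv2.imread(f'pics/{n}.png')[r0+15:r0+52,c0+40:c0+70],None,fx=13,fy=13,interpolation=2)
cv2.imwrite('pics/c6.png',np.hstack([f('s4'),f('s6')]))
c=cam('side')
for l,p in (('tiptile',(559.4+37.5,-207.6-5.7,98)),('ring',(559.4,-207.6,98)),('lens143',(559.4,-207.6,143))): print(l,((proj(c,p)[::-1]-[c0+40,r0+15])*13+6).round(1))
E
```

```text
20.325 [ 466.83 -192.62  122.45] F [-0.966  0.128 -0.434] se [0.101 0.09  0.078] mom [ 0.0506  0.1048 -0.0009] [0.005  0.0061 0.0054]
w6 0 [93.08  0.9  -7.62] cost 5.2 120 lens [ 558.7 -207.6  133.6] g [ 466.8 -192.6  141.3]
tiptile [268.1 373.7]
ring [ 86.8 407.9]
lens143 [ 87.8 228.1]
```

View pics/c6.png

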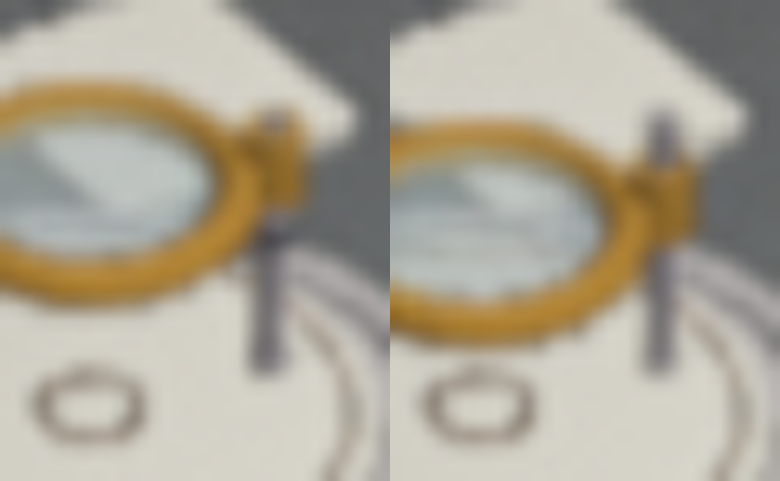

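```bash
python3 -c "
from cell import manip
s=manip.read_state();print(s['clock'],s['eef_pos'],s['finger_gap'],abs(s['qd']).max());print(manip.sign_off())"
```

```text
20.475 [ 466.83725228 -192.62450692  122.45173203] 17.094144747088546 0.002565609437843201
the job is handed in; nothing more can be done
None
```

I gripped the loupe by the middle of its handle, lifted it out of the wooden rest and carried it over the ring. Then I lowered it straight down onto the tile in small force-checked steps. I handed it in still held there, at 20.5 s of the 38 s allowed; the hand-in gave no verdict.

| Last check | Result | Required |
|---|---|---|
| Lens offset from the ring's axis | about 1 mm (wrist camera) | under 10 mm |
| Lens height above the tile | about 44 mm | 38 to 52 mm |
| Feeler pressed in | about 9 to 11 mm | 7 to 13 mm |
| Feeler force | about 1.3 N | 0.2 to 4 N |
| Tilt | about 0.02 rad | under 0.09 rad |
| Finger opening | 17.1 mm at a 40 N setting, arm still | grip over 2 N, still |

In the side picture the dark mark sits at or just inside the mouth of the feeler's sleeve.

**Checks that disagreed:**
- **Lens height:** the raw wrist-camera fit put the lens about 7 mm too low. The same fit was about 11 mm too low for the loupe in its rest, so I corrected for it and cross-checked with the side view.
- **Sideways force:** about 0.9 N showed at the wrist along x once the feeler was on the tile. I took it as friction at the feeler's tip and did not confirm that.
- **Bystanders:** I did not measure them again after the move. The pictures taken along the way showed no contact with them.

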